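Square a meal carton into the corner of the hand-over stop

TASK

On the restaurant's packing counter, the orange-lidded carton goes out next. Slide it along the counter, without lifting it, until it sits square and flush in the corner on its own side of the blue T-shaped stop, against both the long rail and the divider. Leave the green-lidded carton and the small clay dish where they are, and let go of the carton.

Things in the scene. Friction and masses are not known exactly. Their poses are not given: they have to be found in the camera images.
- stop: Blue T-shaped steel stop, fixed, 40 mm high, yaw up to 12 deg. Origin: at counter height, in the rail's robot-side face, mid-divider. x points away from the robot, y along the rail. Rail: x 0 to 12 mm, 480 mm long (a foot with bolts, 8 mm high, goes on to x 32). Divider, towards the robot: x -130 to 0, y -6 to +6 mm. It makes two corners, one on each side.
- orange_carton: Carton to move: ORANGE lid, magenta sides, 95 (x) by 130 (y) by 50 mm high, 0.3-0.65 kg, slides at 2-7 N. Origin: centre of underside. Starts left or right of the divider, 110-150 mm before the rail face, 120-180 mm from mid-divider, yaw within 17 deg of the stop's. Seated, its long side lies along the rail: origin at stop x = -47.5, y = +71 or -71 mm (its own side).
- green_carton: Bystander: a carton of the same size and magenta sides, with a GREEN lid, standing on the other side of the divider. Origin: centre of its underside. To be left alone.
- dish: Bystander: small round clay baking dish with a browned yellow top, 70 mm across, 40 mm high, standing on the counter beyond the rail (the side away from the robot). Origin: centre of its underside. To be left alone.
Mind the look-alikes: they are no part of the job. What is shaped like the orange_carton but black or grey is not meant.

How it is judged:
By the outcome, as a careful person would: the job done as asked, in the order asked, and still so for the second after the job is handed in, with the robot touching nothing.
It also fails if it takes over 45 s, if anything falls off the work surface, if the arm or the gripper's body presses on something with over 40 N, if the wrist force passes 120 N, or if a joint passes its speed limit or range.

ROBOT

A 6-joint arm with a two-finger parallel gripper is mounted at the origin on the work surface. World frame = base frame: x ahead of the robot, y to its left, z up, the work surface at z = 0. Lengths are in m, angles in rad, forces in N, time in s.
With the tool pointing down it reaches from about 0.375 to 0.975 m from the base axis. Payload 3.8 kg.
Tool frame: the origin (TCP) lies at the very end of the fingers, on their centre line; the grasp point (between the pads) lies 19 mm behind it; z points along the fingers, y is the line along which they close (so a half turn about z gives the same grasp; the last joint's range is limited). The gripper opens to 85 mm and grips with 20 to 120 N. Pads are 22 mm wide; open, the fingers measure 114 mm over their backs; the gripper's body (76 mm by 85 mm) begins 54 mm behind the grasp point. The pads swing forward as they close: fully open they stand 13 mm farther back than shut.
Start: joints at [-1.143, 0.264, 1.604, -0, 1.274, -0.037], TCP at [0.303, -0.603, 0.231] pointing down, gripper open.
Joint ranges: [-2.63, 2.63], [-0.94, 2.18], [0.31, 2.57], [-1.31, 4.45], [0, 2.66], [-2.55, 2.55]. Speed limits (rad/s): [2.57, 2.57, 3.14, 3.14, 3.14, 3.14].

INTERFACE

Orientations are given as a rotation vector (axis times angle).
In Python, from workcell import * gives the robot as it stands.
- The arm moves only by the shell command python3 -m crank 'ROWS' [OPENING] [FORCE]. ROWS is JSON, a list that holds one entry, the list of rows, each a list of 6 numbers: the shift along the tool's x, y, z in cm, then the turn, a rotation vector about the tool's x, y, z in rad. In form: [[[dx, dy, dz, ax, ay, az], ...]]. A call has 1 to 8 rows; each row shifts and turns the commanded pose from where the row before left it, along the tool's axes as they then stand; what a row does not reach is not made up. A row lasts 1/12 s, in which the tool goes at most 41.7 mm and 7.16 degrees, less where a joint would pass 70% of its speed; a pose out of reach is approached as far as the arm can. A call with a gripper value outside its range is refused whole. OPENING is the finger opening in cm, from 0 to 8.54, set as the call begins (- or left out, the last holds). The fingers move at their own pace and stop on an object; FORCE is the grip in N (left out, the last holds). Time passes only in rows, so rows that do not move let the fingers close. It gives the time, the measured TCP pose, the force, the opening and the grip force at its end, in the units of the state.
- read_state(): the state, without advancing time (a new reading comes with each control period).
- read_camera(name): name is "side" or "top"; returns the picture (400x640x3 uint8, blue, green, red); there is no depth.
- camera_model(name): a dict with "camera_matrix" (3x3 intrinsics, pixels), "R" (3x3) and "t" (3): a world point X has camera coordinates R X + t. Camera axes: x right, y down, z forward; pixel columns grow to the right and rows downward; lengths in m; the calibration is good to about 2 mm. A picture is of the moment at which its call begins. camera_model takes no time and is no camera call.
- finish_job(): hands the job in; it is judged then, once.
The state is a dict: "time": time; "q": joint angles; "joint_vel": joint speeds; "joint_torque": joint torques, N m; "tool_pos": TCP position; "tcp_rot": TCP orientation; "wrist_force": force on the tool from outside, world axes, zero at the start; "torque": the same for the moment, N m; "width": opening from 0.0 (shut) to 1.0 (fully open); "grip_force": force on a finger pad.
Only numpy, scipy, OpenCV 4.12 (cv2) and the standard library are available. Lean on these libraries where they do the work, as an engineer would, in place of code of your own. Each camera call takes 0.05 s, during which the arm holds its last target. There are 200 camera calls.

## Working session

There is one attempt and no reset: what is moved stays moved. The work goes in short steps, Python scripts to look and compute and a shell command to move; the robot and the scene stay as the last step left them, time stands still between calls to the robot, and variables do not carry over. Pictures are saved under pics/ and viewed, at most 10 in all, crops included, and the job is handed in when it is done.

```bash
mkdir -p pics; ls; python3 - <<'E'
from workcell import *
import cv2
for n in("top","side"):
    cv2.imwrite(f"pics/{n}0.png",read_camera(n)); m=camera_model(n); print(n,m)
s=read_state(); print(s['tool_pos'],s['tcp_rot'],s['time'],s['width'])
E
```

```text
pics
top {'camera_matrix': array([[395.12268457,   0.        , 315.73513055],
       [  0.        , 395.12268457, 202.92385907],
       [  0.        ,   0.        ,   1.        ]]), 'R': array([[-0.02056938, -0.99956025, -0.02135921],
       [-0.99039704,  0.02329284, -0.13627598],
       [ 0.13671357,  0.01835099, -0.99044063]]), 't': array([-0.01780892,  0.58458174,  0.75202705])}
side {'camera_matrix': array([[493.93798555,   0.        , 314.37135924],
       [  0.        , 493.93798555, 192.25061965],
       [  0.        ,   0.        ,   1.        ]]), 'R': array([[-0.99698495, -0.07757357, -0.00183289],
       [-0.0531597 ,  0.70004069, -0.71212154],
       [ 0.05652491, -0.70987702, -0.70205381]]), 't': array([0.5635514 , 0.08253023, 1.22751264])}
[ 0.30230674 -0.60280438  0.23008878] [-3.05523539e+00 -7.23128920e-01  5.59834215e-04] 0.1 1.0001509663857484
```

View pics/top0.png

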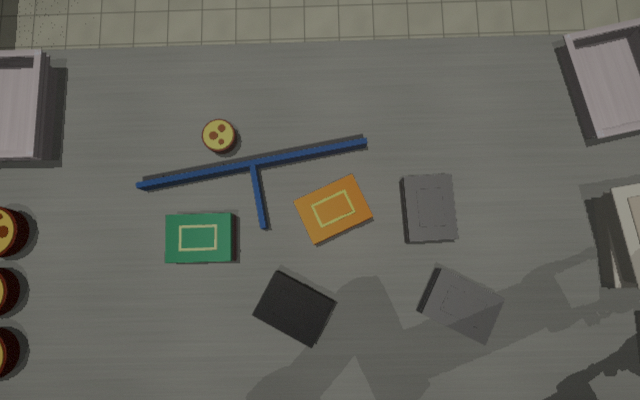

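View pics/side0.png

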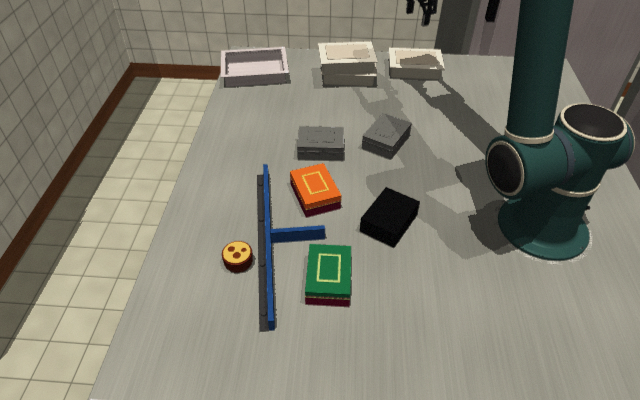

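Candidates for the target in the top picture: orange lid (333,209), green lid (199,238), black box (294,308), grey boxes (430,207) and (462,305). By its description it is the orange one at (333,209), to the right of the divider. In the side picture it is at (316,188), and it has magenta sides.

```bash
cat > h.py <<'E'
from workcell import *
import cv2, numpy as np
def ray(n,px,z):
    m=camera_model(n);R,t=m['R'],m['t'];K=m['camera_matrix']
    c=-R.T@t; d=R.T@np.linalg.solve(K,[px[0],px[1],1]); return (c+d*(z-c[2])/d[2])[:2]
def mask(im,h0,h1,s=100,v=40):
    h=cv2.cvtColor(im,cv2.COLOR_BGR2HSV); return cv2.inRange(h,(h0,s,v),(h1,255,255))
def big(m):
    c=cv2.findContours(m,cv2.RETR_EXTERNAL,cv2.CHAIN_APPROX_NONE)[0]; return max(c,key=cv2.contourArea)[:,0,:]
def rect(n,c,z):
    p=np.array([ray(n,q,z) for q in c],np.float32)*1000
    return cv2.minAreaRect(p), cv2.boxPoints(cv2.minAreaRect(p)),p
E
python3 - <<'E'
from h import *
np.set_printoptions(precision=1,suppress=True)
for n in("top","side"):
    im=cv2.imread(f"pics/{n}0.png")
    o=mask(im,5,19,150,120); k=np.ones((9,9))
    # keep only lid region (dishes excluded by area)
    o=cv2.morphologyEx(o,cv2.MORPH_CLOSE,np.ones((5,5)))
    r,b,_=rect(n,big(o),.05); print(n,"orange",r,b.tolist())
    g=cv2.morphologyEx(mask(im,65,88,120,50),cv2.MORPH_CLOSE,np.ones((5,5)))
    r,b,_=rect(n,big(g[:, :]),.05); print(n,"green",r)
    bl=mask(im,100,125,120,40); c=big(bl); r,b,p=rect(n,c,.04); print(n,"blue",r,b.tolist())
    hull=cv2.convexHull(p)[:,0]; print(cv2.approxPolyDP(hull,6,True)[:,0].tolist())
im=cv2.imread("pics/top0.png")
for nm,px in dict(gl=(402,177),gl2=(406,243),gr=(453,174),b1=(275,271),b2=(336,302),g2=(437,264),g3=(504,297)).items(): print(nm,ray("top",px,.05)*1000)
cv2.imwrite("pics/crop.png",cv2.resize(im[130:280,200:420],None,fx=3.5,fy=3.5))
E
```

```text
top orange ((571.1679077148438, -64.10964965820312), (94.48375701904297, 127.95943450927734), 24.027746200561523) [[501.9684143066406, -24.909778594970703], [554.07080078125, -141.7813262939453], [640.367431640625, -103.30952453613281], [588.2650146484375, 13.562026977539062]]
top green ((519.7869262695312, 201.47216796875), (93.00042724609375, 129.41102600097656), 0.9603422284126282)
top blue ((606.2999877929688, 88.28524780273438), (142.01026916503906, 477.64141845703125), 9.707558631896973) [[496.0417175292969, 311.7135009765625], [576.5814208984375, -159.08868408203125], [716.5582275390625, -135.14300537109375], [636.0185546875, 335.6591796875]]
[[711.3346557617188, -136.03659057617188], [666.5883178710938, 156.96121215820312], [629.4669189453125, 334.53839111328125], [536.12744140625, 77.388916015625]]
side orange ((567.9036865234375, -51.21501159667969), (98.91532897949219, 146.38475036621094), 23.912670135498047) [[493.0231628417969, -4.352508544921875], [552.359375, -138.17222595214844], [642.7841796875, -98.0775146484375], [583.447998046875, 35.74220275878906]]
side green ((517.9063720703125, 210.14590454101562), (94.2310562133789, 135.3499298095703), 0.6387830972671509)
side blue ((603.1317749023438, 103.83837890625), (140.80213928222656, 494.46453857421875), 9.85530948638916) [[491.453125, 335.37237548828125], [576.0860595703125, -151.79541015625], [714.8104248046875, -127.69561767578125], [630.177490234375, 359.47216796875]]
[[713.9295043945312, -127.8486557006836], [627.6514282226562, 358.2654113769531], [619.732421875, 357.65765380859375], [533.9690551757812, 112.17285919189453], [536.1432495117188, 78.1252212524414], [705.8692016601562, -128.458984375]]
gl [ 630.6 -203.3]
gl2 [ 500.  -204.5]
gr [ 634.1 -304.3]
b1 [451.5  50.7]
b2 [390.7 -65.7]
g2 [ 458.5 -261.8]
g3 [ 394.2 -384.2]
```

View pics/crop.png

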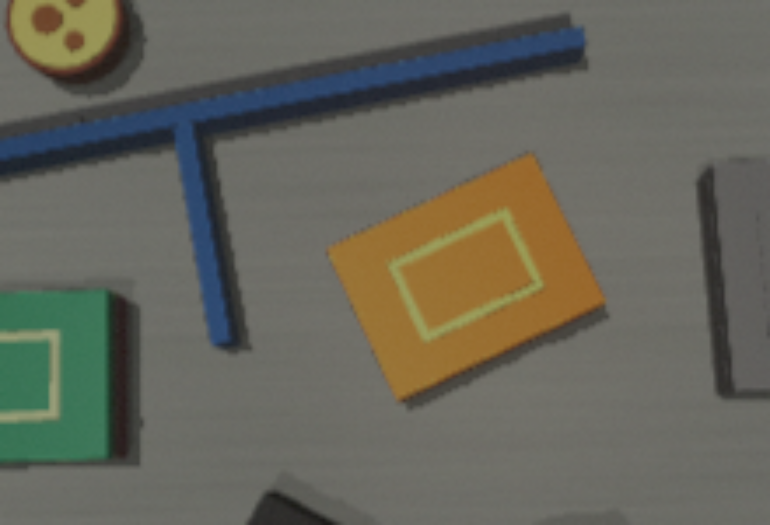

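Top crop: the orange lid is 94 x 128 mm as measured, which fits, and it stands clear of the divider and the grey box. In the stop's frame the carton is at about (-119.5, -144) mm, yawed +14 deg, within the stated ranges. The stop's origin is at about (664.4, 98.5) mm, yaw 9.8 deg. I'll push with two fingers, square to the stop: first to the rail, then along it to the divider.

```bash
cat >> h.py <<'E'
O=np.array([664.4,98.5]); A=np.radians(9.8); X=np.array([np.cos(A),np.sin(A)]); Y=np.array([-X[1],X[0]])
from scipy.spatial.transform import Rotation as Ro
def where(tx=None,ty=None,tz=None,yaw=None):
    s=read_state(); p=np.array(s['tool_pos'])*1000; R=Ro.from_rotvec(s['tcp_rot']).as_matrix()
    d=p[:2]-O; a=np.degrees(np.arctan2(R[1,0],R[0,0]))-9.8
    print("t%.2f stop xy %.1f %.1f z %.1f yaw-rel %.1f"%(s['time'],d@X,d@Y,p[2],a),"w",s['width'],"F",np.round(s['wrist_force'],1),"tilt",np.round(R[:,2],3))
    if tx is not None:
        g=np.array([*(O+tx*X+ty*Y),tz]); print("tool cm to go",np.round(R.T@(g-p)/10,2),"turn z",round(np.radians(a-yaw),3))
def carton():
    im=read_camera("top"); o=cv2.morphologyEx(mask(im,5,19,150,100),cv2.MORPH_CLOSE,np.ones((5,5)))
    r,b,_=rect("top",big(o),.05); d=np.array(r[0])-O; print("carton stop",d@X,d@Y,r[1],"ang",r[2]-9.8); return im
E
python3 -m crank '[[[0,0,0,0,0,0.098],[0,0,0,0,0,0.098],[0,0,0,0,0,0.098],[1.68,-3.06,0,0,0,0],[1.68,-3.06,0,0,0,0],[1.68,-3.06,0,0,0,0],[1.68,-3.06,0,0,0,0],[1.68,-3.06,0,0,0,0]]]' 8.5 20
python3 -m crank '[[[1.68,-3.06,0,0,0,0],[1.68,-3.06,0,0,0,0],[1.68,-3.06,0,0,0,0],[1.68,-3.06,0,0,0,0],[1.68,-3.06,0,0,0,0],[1.68,-3.06,0,0,0,0],[1.68,-3.06,0,0,0,0],[1.68,-3.06,0,0,0,0]]]'
python3 -c "
from h import *
where(-207,-140,100,0)"
```

```text
time: 0.77
tool_pos: [0.3593, -0.4365, 0.2305]
tcp_rot: [-3.129, -0.267, 0.001]
wrist_force: [0.3, 0.0, 0.0]
width: 0.994
grip_force: 0.0
time: 1.43
tool_pos: [0.45, -0.1724, 0.2309]
tcp_rot: [-3.13, -0.268, 0.001]
wrist_force: [1.7, 0.8, -0.2]
width: 0.998
grip_force: 0.0
t1.43 stop xy -257.4 -230.5 z 230.9 yaw-rel -0.0 w 0.9981039496327111 F [ 1.7  0.8 -0.2] tilt [-0.  0. -1.]
tool cm to go [ 5.04 -9.05 13.09] turn z -0.0
```

```bash
python3 -m crank '[[[1.68,-3.0,0,0,0,0],[1.68,-3.0,0,0,0,0],[1.68,-3.0,0,0,0,0],[0,0,3.3,0,0,0],[0,0,3.3,0,0,0],[0,0,3.3,0,0,0],[0,0,3.2,0,0,0],[0,0,0,0,0,0]]]'
python3 - <<'E'
from h import *
where(-207,-140,5,0); im=carton(); cv2.imwrite("pics/t1.png",im)
cv2.imwrite("pics/s1.png",read_camera("side"))
E
```

```text
time: 2.1
tool_pos: [0.4784, -0.0754, 0.0933]
tcp_rot: [-3.126, -0.268, 0.02]
wrist_force: [-1.4, 1.1, -1.1]
width: 0.993
grip_force: 0.0
t2.10 stop xy -212.9 -139.7 z 93.3 yaw-rel 0.0 w 0.992797452930932 F [-1.4  1.1 -1.1] tilt [-0.013  0.003 -1.   ]
tool cm to go [0.7  0.07 8.83] turn z 0.0
carton stop -110.75175047918324 -142.30971959844493 (76.38631439208984, 127.54582214355469) ang 14.167329025268554
```

View pics/s1.png

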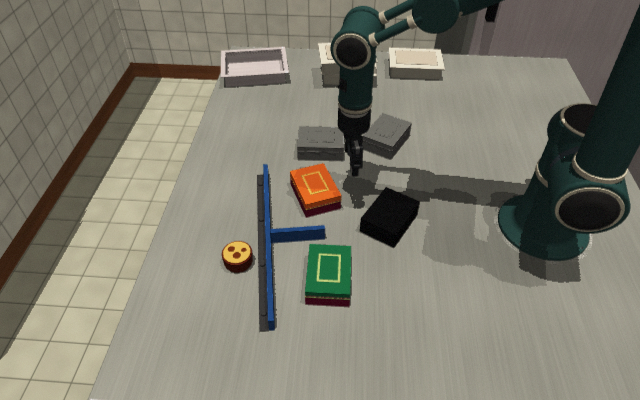

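Side view: the gripper hangs clear at (355,160) on the robot side of the orange carton (316,188), between the carton and the black box. Now I lower it and push towards the rail.

```bash
python3 -m crank '[[[0,0,2.5,0,0,0],[0,0,2.5,0,0,0],[0,0,2.0,0,0,0],[0,0,1,0,0,0],[0,0,0.5,0,0,0],[0,0,0,0,0,0],[0,0,0,0,0,0]]]'
python3 -c "
from h import *
where(-108,-140,6,0)"
```

```text
time: 2.78
tool_pos: [0.4861, -0.0774, 0.0169]
tcp_rot: [3.129, 0.268, 0.004]
wrist_force: [-0.4, -0.1, -0.3]
width: 0.998
grip_force: 0.0
t2.78 stop xy -205.6 -143.0 z 16.9 yaw-rel -0.0 w 0.9975930011211429 F [-0.4 -0.1 -0.3] tilt [ 0.003 -0.001 -1.   ]
tool cm to go [ 9.76 -0.3   1.11] turn z -0.0
```

```bash
python3 -m crank '[[[0,-0.2,0.6,0,0,0],[0,0,0.5,0,0,0],[0.6,0,0,0,0,0],[0.6,0,0,0,0,0],[0.6,0,0,0,0,0],[0.6,0,0,0,0,0],[0.6,0,0,0,0,0],[0.6,0,0,0,0,0]]]'
python3 -m crank '[[[0.5,0,0,0,0,0],[0.5,0,0,0,0,0],[0.5,0,0,0,0,0],[0.5,0,0,0,0,0],[0.5,0,0,0,0,0],[0.5,0,0,0,0,0],[0,0,0,0,0,0]]]'
python3 - <<'E'
from h import *
where(-108,-140,6,0); im=carton(); cv2.imwrite("pics/t2.png",im[100:350,120:520])
E
```

```text
time: 3.45
tool_pos: [0.5201, -0.0687, 0.0041]
tcp_rot: [-3.13, -0.268, 0.001]
wrist_force: [-1.4, -0.2, 1.2]
width: 0.991
grip_force: 0.7
time: 4.03
tool_pos: [0.5508, -0.0638, 0.0046]
tcp_rot: [3.13, 0.268, 0.003]
wrist_force: [0.4, 0.1, 0.3]
width: 0.994
grip_force: 0.0
t4.03 stop xy -139.5 -140.6 z 4.6 yaw-rel -0.0 w 0.9939409104977799 F [0.4 0.1 0.3] tilt [ 0.002 -0.    -1.   ]
tool cm to go [ 3.15 -0.06 -0.14] turn z -0.0
carton stop 75.02104458929043 65.27334503519026 (12.56644058227539, 12.293964385986328) ang -8.99721418619156
```

View pics/t2.png

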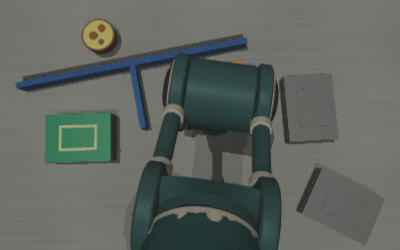

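The arm hides the carton from the top camera, so I'll use the side view and the force while I keep pushing.

```bash
python3 -m crank '[[[0.5,0,0,0,0,0],[0.5,0,0,0,0,0],[0.5,0,0,0,0,0],[0.4,0,0,0,0,0],[0.3,0,0,0,0,0],[0,0,0,0,0,0]]]'
python3 - <<'E'
from h import *
where(-106,-140,6,0); im=read_camera("side"); cv2.imwrite("pics/s2.png",cv2.resize(im[120:320,200:440],None,fx=3,fy=3))
E
```

```text
time: 4.58
tool_pos: [0.572, -0.06, 0.0044]
tcp_rot: [3.13, 0.268, 0.002]
wrist_force: [-0.1, 0.3, 0.0]
width: 0.998
grip_force: 0.0
t4.58 stop xy -118.0 -140.4 z 4.4 yaw-rel -0.0 w 0.9979281603267225 F [-0.1  0.3  0. ] tilt [ 0.001 -0.    -1.   ]
tool cm to go [ 1.2  -0.04 -0.16] turn z -0.0
```

View pics/s2.png

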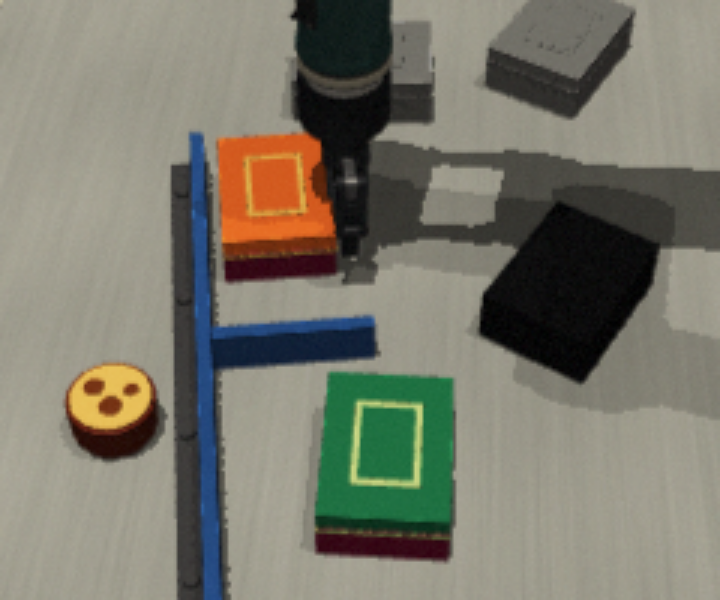

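The side crop shows the carton now square to the stop, with its lid spanning about (218-335,135-240), and a gap of roughly 10 mm to the rail. It is clear of the divider. I'll close the gap gently.

```bash
python3 -m crank '[[[0.3,0,0,0,0,0],[0.3,0,0,0,0,0],[0.2,0,0,0,0,0],[0.1,0,0,0,0,0],[0,0,0,0,0,0]]]'
python3 -m crank '[[[0.1,0,0,0,0,0],[0.1,0,0,0,0,0],[0.1,0,0,0,0,0],[0,0,0,0,0,0],[0,0,0,0,0,0]]]'
python3 -c "
from h import *
where(-106,-140,6,0)"
```

```text
time: 5.05
tool_pos: [0.5801, -0.0585, 0.0043]
tcp_rot: [3.13, 0.268, 0.001]
wrist_force: [-0.6, -1.1, 0.3]
width: 0.994
grip_force: 0.5
time: 5.47
tool_pos: [0.583, -0.058, 0.0043]
tcp_rot: [3.13, 0.268, 0.001]
wrist_force: [-1.5, -0.3, -0.3]
width: 0.998
grip_force: 0.6
t5.47 stop xy -106.9 -140.4 z 4.3 yaw-rel -0.0 w 0.9979816518189635 F [-1.5 -0.3 -0.3] tilt [ 0.  0. -1.]
tool cm to go [ 0.09 -0.04 -0.17] turn z -0.0
```

```bash
python3 -m crank '[[[0.1,0,0,0,0,0],[0.1,0,0,0,0,0],[0,0,0,0,0,0],[0,0,0,0,0,0]]]'
python3 -m crank '[[[0.1,0,0,0,0,0],[0.1,0,0,0,0,0],[0,0,0,0,0,0],[0,0,0,0,0,0]]]'
```

```text
time: 5.8
tool_pos: [0.5845, -0.0577, 0.0042]
tcp_rot: [3.13, 0.268, -0.001]
wrist_force: [-3.5, -0.9, 2.1]
width: 0.997
grip_force: 1.6
time: 6.13
tool_pos: [0.5844, -0.0577, 0.004]
tcp_rot: [-3.13, -0.268, 0.007]
wrist_force: [-9.3, -3.3, 6.3]
width: 0.996
grip_force: 4.7
```

Rail contact is confirmed: 10 N with no further travel. I'll back off, lift, go round to the far side of the carton and turn.

```bash
python3 -m crank '[[[-1,0,0,0,0,0],[-2,0,0,0,0,0],[0,0,-3,0,0,0],[0,0,-3.5,0,0,0],[0,0,-3,0,0,0],[2.8,3.2,0,0,0,0],[2.8,3.2,0,0,0,0],[2.7,3.4,0,0,0,0]]]' 
python3 -m crank '[[[0,0,0,0,0,-0.121],[0,0,0,0,0,-0.121],[0,0,0,0,0,-0.121],[0,0,0,0,0,-0.121],[0,0,0,0,0,-0.121],[0,0,0,0,0,-0.121],[0,0,0,0,0,-0.121],[0,0,0,0,0,-0.121]]]' 4
python3 -m crank '[[[0,0,0,0,0,-0.121],[0,0,0,0,0,-0.121],[0,0,0,0,0,-0.121],[0,0,0,0,0,-0.121],[0,0,0,0,0,-0.119],[0,0,0,0,0,0]]]'
python3 - <<'E'
from h import *
where(-52,-238,8,90); im=read_camera("side"); cv2.imwrite("pics/s3.png",cv2.resize(im[80:280,220:460],None,fx=3,fy=3))
E
```

```text
time: 6.8
tool_pos: [0.6556, -0.1432, 0.1017]
tcp_rot: [3.129, 0.27, 0.009]
wrist_force: [1.0, 0.0, -0.3]
width: 0.998
grip_force: 0.0
time: 7.47
tool_pos: [0.6537, -0.1427, 0.0995]
tcp_rot: [2.64, 1.701, 0.003]
wrist_force: [-0.1, 0.4, 0.1]
width: 0.465
grip_force: 0.0
time: 7.97
tool_pos: [0.6536, -0.1427, 0.0995]
tcp_rot: [2.019, 2.405, 0.002]
wrist_force: [-0.2, -0.4, 0.3]
width: 0.467
grip_force: 0.0
t7.97 stop xy -51.7 -235.8 z 99.5 yaw-rel 90.2 w 0.4668632008678908 F [-0.2 -0.4  0.3] tilt [ 0.002 -0.    -1.   ]
tool cm to go [-0.21 -0.05  9.15] turn z 0.003
```

View pics/s3.png

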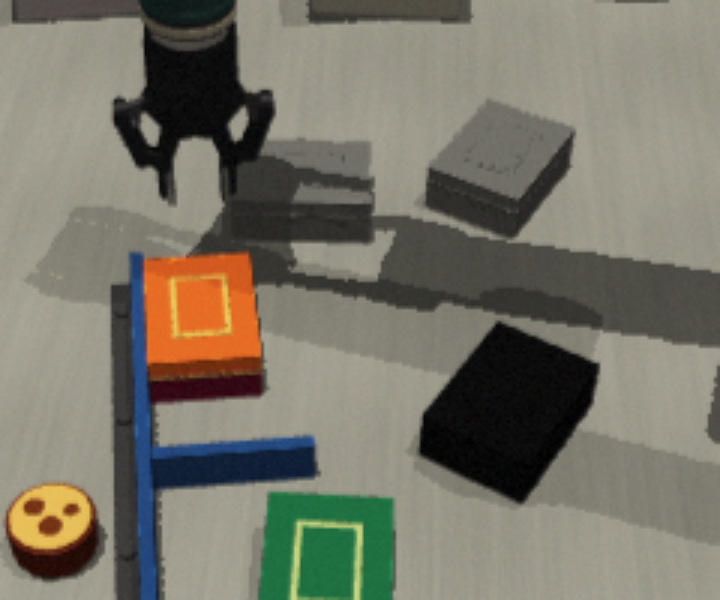

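Side crop: the carton lies along the rail, with its lid corners at about (145,260), (248,254), (262,360) and (150,378). The gripper is beyond its far end. I'll check that end's position before lowering.

```bash
python3 - <<'E'
from h import *
for p in ((145,260),(248,254),(262,360),(150,378)):
    d=ray("side",(220+p[0]/3,80+p[1]/3),.05)*1000-O; print(np.round([d@X,d@Y],1))
carton()
E
```

```text
[  -4.2 -212. ]
[ -95.5 -211.3]
[-96.9 -78.6]
[ -4.3 -66.8]
carton stop -48.382995998986424 -132.50923285835827 (94.6187744140625, 85.3044662475586) ang 0.3138010025024407
```

```bash
python3 -m crank '[[[-0.4,-0.5,0,0,0,0],[0,0,3,0,0,0],[0,0,2.5,0,0,0],[0,0,2,0,0,0],[0,0,1.0,0,0,0],[0,0,0.6,0,0,0],[0,0,0,0,0,0]]]'
python3 -m crank '[[[0.6,0,0,0,0,0],[0.6,0,0,0,0,0],[0.6,0,0,0,0,0],[0.5,0,0,0,0,0],[0.5,0,0,0,0,0],[0.5,0,0,0,0,0],[0.5,0,0,0,0,0],[0,0,0,0,0,0]]]'
python3 -c "
from h import *
where(-57,-146.5,8,90)"
```

```text
time: 8.65
tool_pos: [0.6477, -0.1474, 0.007]
tcp_rot: [-2.023, -2.401, 0.002]
wrist_force: [-0.5, 0.6, 0.1]
width: 0.47
grip_force: 0.0
time: 9.32
tool_pos: [0.6432, -0.1092, 0.0095]
tcp_rot: [2.022, 2.402, 0.002]
wrist_force: [0.5, 0.3, 6.0]
width: 0.466
grip_force: 0.7
t9.32 stop xy -56.2 -201.0 z 9.5 yaw-rel 90.0 w 0.4658162491262623 F [0.5 0.3 6. ] tilt [ 0.002 -0.    -1.   ]
tool cm to go [ 5.45 -0.08  0.15] turn z 0.0
```

```bash
python3 - <<'E'
from h import *
where(); im=read_camera("side"); cv2.imwrite("pics/s4.png",cv2.resize(im[120:270,240:390],None,fx=4,fy=4))
E
```

```text
t9.32 stop xy -56.2 -201.0 z 9.5 yaw-rel 90.0 w 0.4658162491262623 F [0.5 0.3 6. ] tilt [ 0.002 -0.    -1.   ]
```

View pics/s4.png

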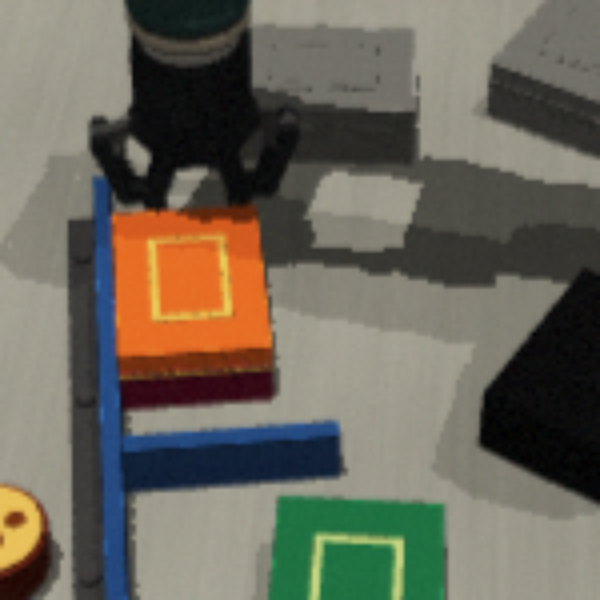

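The side crop shows the fingers behind the carton's far end, with the carton flat on the counter. The rail-side finger linkage, at (105,165), is very close to the rail's top, which would explain the 6 N upward force. I'll raise the tool slightly and move it away from the rail.

```bash
python3 -m crank '[[[-0.3,0,0,0,0,0],[0,0,-0.8,0,0,0],[0,-0.5,0,0,0,0],[0,0,0,0,0,0],[0,0,0,0,0,0]]]'
python3 -m crank '[[[0.4,0,0,0,0,0],[0.4,0,0,0,0,0],[0.5,0,0,0,0,0],[0,0,0,0,0,0]]]'
python3 -c "
from h import *
where(-61,-146.5,15,90)"
```

```text
time: 9.78
tool_pos: [0.6369, -0.1136, 0.0159]
tcp_rot: [-2.023, -2.402, 0.001]
wrist_force: [0.2, -0.2, 0.2]
width: 0.467
grip_force: 0.0
time: 10.12
tool_pos: [0.6351, -0.1, 0.016]
tcp_rot: [-2.023, -2.403, 0.0]
wrist_force: [1.0, 0.8, 0.5]
width: 0.469
grip_force: 0.0
t10.12 stop xy -62.7 -190.6 z 16.0 yaw-rel 90.0 w 0.4693852762455144 F [1.  0.8 0.5] tilt [-0.001  0.    -1.   ]
tool cm to go [4.41 0.17 0.1 ] turn z 0.0
```

The upward force is gone, so I'll continue.

```bash
python3 -m crank '[[[0.5,0,0,0,0,0],[0.5,0.1,0,0,0,0],[0.5,0,0,0,0,0],[0.5,0,0,0,0,0],[0.5,0,0,0,0,0],[0.5,0,0,0,0,0],[0.5,0,0,0,0,0],[0,0,0,0,0,0]]]'
python3 -m crank '[[[0.2,0,0,0,0,0],[0.2,0,0,0,0,0],[0.1,0,0,0,0,0],[0.1,0,0,0,0,0],[0,0,0,0,0,0],[0,0,0,0,0,0]]]'
python3 -c "
from h import *
where(-61,-146.5,15,90)"
```

```text
time: 10.78
tool_pos: [0.6305, -0.0649, 0.0162]
tcp_rot: [-2.023, -2.403, -0.001]
wrist_force: [0.4, -0.2, 0.4]
width: 0.467
grip_force: 0.0
time: 11.28
tool_pos: [0.6298, -0.0603, 0.0164]
tcp_rot: [-2.024, -2.403, -0.001]
wrist_force: [-0.6, -0.7, 0.5]
width: 0.469
grip_force: 0.4
t11.28 stop xy -61.2 -150.6 z 16.4 yaw-rel 90.0 w 0.46852524288507696 F [-0.6 -0.7  0.5] tilt [ 0.  0. -1.]
tool cm to go [0.41 0.02 0.14] turn z -0.0
```

```bash
python3 -m crank '[[[0.1,0,0,0,0,0],[0.1,0,0,0,0,0],[0.1,0,0,0,0,0],[0,0,0,0,0,0],[0,0,0,0,0,0]]]'
python3 -m crank '[[[0.1,0,0,0,0,0],[0.1,0,0,0,0,0],[0,0,0,0,0,0],[0,0,0,0,0,0]]]'
python3 - <<'E'
from h import *
where(-61,-146.5,15,90); im=read_camera("side"); cv2.imwrite("pics/s5.png",cv2.resize(im[120:270,240:390],None,fx=4,fy=4))
E
```

```text
time: 11.7
tool_pos: [0.6292, -0.0573, 0.0164]
tcp_rot: [2.024, 2.403, 0.001]
wrist_force: [-0.0, -1.7, -0.2]
width: 0.467
grip_force: 0.7
time: 12.03
tool_pos: [0.6291, -0.0557, 0.0164]
tcp_rot: [2.023, 2.403, 0.0]
wrist_force: [0.8, -2.2, 0.7]
width: 0.469
grip_force: 1.4
t12.03 stop xy -61.0 -145.9 z 16.4 yaw-rel 90.0 w 0.4693092179663877 F [ 0.8 -2.2  0.7] tilt [ 0.001 -0.    -1.   ]
tool cm to go [-0.06  0.    0.14] turn z 0.0
```

View pics/s5.png

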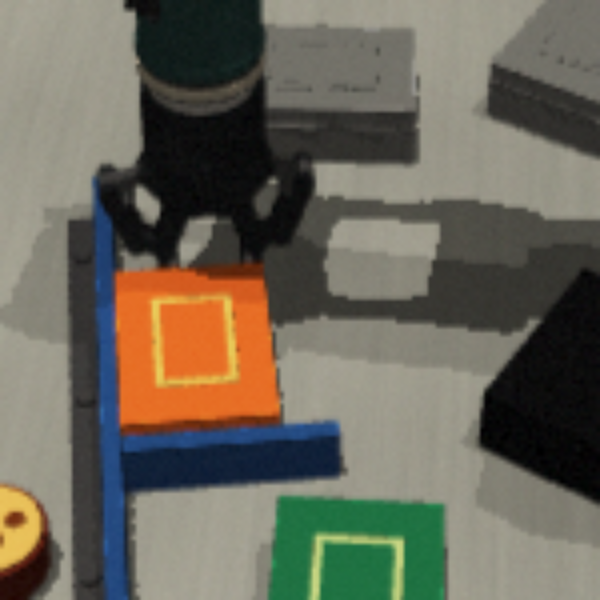

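The side crop shows the carton up to the divider (lid's near edge at row 425, divider at 430). I'll press on until the force builds.

```bash
python3 -m crank '[[[0.1,0,0,0,0,0],[0.1,0,0,0,0,0],[0,0,0,0,0,0],[0,0,0,0,0,0]]]'
python3 -m crank '[[[0.1,0,0,0,0,0],[0.05,0,0,0,0,0],[0,0,0,0,0,0],[0,0,0,0,0,0]]]'
```

```text
time: 12.42
tool_pos: [0.6292, -0.0556, 0.0165]
tcp_rot: [2.021, 2.401, -0.002]
wrist_force: [2.0, -9.4, -1.2]
width: 0.47
grip_force: 4.7
time: 12.75
tool_pos: [0.6292, -0.0556, 0.0167]
tcp_rot: [2.019, 2.4, -0.004]
wrist_force: [1.9, -13.7, -1.3]
width: 0.466
grip_force: 7.1
```

```bash
python3 -m crank '[[[-0.8,0,0,0,0,0],[-1.7,0,0,0,0,0],[0,0,-3,0,0,0],[0,0,-3.5,0,0,0],[0,0,-3,0,0,0],[3.3,-2.3,0,0,0,0],[3.3,-2.3,0,0,0,0],[3.3,-2.3,0,0,0,0]]]' 
python3 -m crank '[[[0,0,0,0,0,0.121],[0,0,0,0,0,0.121],[0,0,0,0,0,0.121],[0,0,0,0,0,0.121],[0,0,0,0,0,0.121],[0,0,0,0,0,0.121],[0,0,0,0,0,0.121],[0,0,0,0,0,0.121]]]'
python3 -m crank '[[[0,0,0,0,0,0.121],[0,0,0,0,0,0.121],[0,0,0,0,0,0.121],[0,0,0,0,0,0.121],[0,0,0,0,0,0.119],[0,0,0,0,0,0]]]'
python3 -c "
from h import *
where(-130,-73,12,0)"
```

```text
time: 13.42
tool_pos: [0.547, 0.0102, 0.1121]
tcp_rot: [-2.026, -2.401, -0.003]
wrist_force: [0.4, 0.7, -0.2]
width: 0.471
grip_force: 0.0
time: 14.08
tool_pos: [0.5469, 0.0099, 0.111]
tcp_rot: [-2.911, -1.176, 0.001]
wrist_force: [-0.3, -0.4, 0.2]
width: 0.463
grip_force: 0.0
time: 14.58
tool_pos: [0.547, 0.0098, 0.111]
tcp_rot: [-3.129, -0.263, 0.002]
wrist_force: [0.6, -0.2, 0.2]
width: 0.468
grip_force: 0.0
t14.58 stop xy -130.8 -67.5 z 111.0 yaw-rel -0.2 w 0.4680820997936325 F [ 0.6 -0.2  0.2] tilt [-0.001  0.001 -1.   ]
tool cm to go [0.09 0.57 9.9 ] turn z -0.003
```

```bash
python3 -m crank '[[[-0.4,0.75,0,0,0,0],[0,0,3,0,0,0],[0,0,2.9,0,0,0],[0,0,2.0,0,0,0],[0,0,1.0,0,0,0],[0,0,0.5,0,0,0],[0,0,0,0,0,0]]]'
python3 -m crank '[[[0.5,0,0,0,0,0],[0.5,0,0,0,0,0],[0.5,0,0,0,0,0],[0.5,0,0,0,0,0],[0.3,0,0,0,0,0],[0.2,0,0,0,0,0],[0.1,0,0,0,0,0],[0,0,0,0,0,0]]]'
python3 -c "
from h import *
where(-106,-73,12,0)"
```

```text
time: 15.17
tool_pos: [0.544, 0.0009, 0.0164]
tcp_rot: [-3.13, -0.27, 0.003]
wrist_force: [0.5, -0.0, 0.3]
width: 0.47
grip_force: 0.0
time: 15.83
tool_pos: [0.5707, 0.0055, 0.0173]
tcp_rot: [3.13, 0.268, -0.0]
wrist_force: [-0.3, 0.6, 0.7]
width: 0.468
grip_force: 0.0
t15.83 stop xy -108.1 -75.7 z 17.3 yaw-rel -0.0 w 0.4679309636602106 F [-0.3  0.6  0.7] tilt [-0. -0. -1.]
tool cm to go [ 0.21 -0.27  0.53] turn z -0.0
```

```bash
python3 -m crank '[[[0.1,0,0,0,0,0],[0.1,0,0,0,0,0],[0.1,0,0,0,0,0],[0,0,0,0,0,0],[0,0,0,0,0,0]]]'
python3 -m crank '[[[0.1,0,0,0,0,0],[0.1,0,0,0,0,0],[0,0,0,0,0,0],[0,0,0,0,0,0]]]'
python3 -c "
from h import *
where(-106,-73,12,0)"
```

```text
time: 16.25
tool_pos: [0.5734, 0.006, 0.0172]
tcp_rot: [-3.13, -0.268, 0.0]
wrist_force: [0.4, -0.1, -0.1]
width: 0.467
grip_force: 0.0
time: 16.58
tool_pos: [0.5734, 0.0061, 0.0169]
tcp_rot: [-3.13, -0.269, 0.007]
wrist_force: [-5.2, -1.2, 2.8]
width: 0.468
grip_force: 2.9
t16.58 stop xy -105.4 -75.6 z 16.9 yaw-rel 0.0 w 0.46849895085700405 F [-5.2 -1.2  2.8] tilt [-0.004 -0.    -1.   ]
tool cm to go [-0.05 -0.26  0.49] turn z 0.0
```

The tool stops at the same position as before (-105.4), so the carton is flush with the rail. One last firm press, then I withdraw and check.

```bash
python3 -m crank '[[[0.15,0,0,0,0,0],[0,0,0,0,0,0],[0,0,0,0,0,0]]]'
python3 -m crank '[[[-0.8,0,0,0,0,0],[-2,0,0,0,0,0],[0,0,-3,0,0,0],[0,0,-3.5,0,0,0],[0,0,-3.5,0,0,0],[0,0,-3,0,0,0],[0,3,0,0,0,0],[0,3.5,0,0,0,0]]]'
python3 -m crank '[[[0,3.5,0,0,0,0],[0,3.5,0,0,0,0],[0,3.5,0,0,0,0],[0,3.5,0,0,0,0],[0,3.5,0,0,0,0],[0,3.5,0,0,0,0],[0,3.5,0,0,0,0],[0,0,0,0,0,0]]]'
python3 - <<'E'
from h import *
where(); im=carton(); cv2.imwrite("pics/t6.png",cv2.resize(im[100:350,100:420],None,fx=2.4,fy=2.4))
bl=mask(im,100,125,120,40); print(rect("top",big(bl),.04)[0])
g=cv2.morphologyEx(mask(im,65,88,120,50),cv2.MORPH_CLOSE,np.ones((5,5)));g[:,320:]=0
print(rect("top",big(g),.05)[0])
E
```

```text
time: 16.83
tool_pos: [0.5733, 0.0062, 0.0166]
tcp_rot: [-3.13, -0.269, 0.012]
wrist_force: [-9.0, -2.8, 7.1]
width: 0.468
grip_force: 4.8
time: 17.5
tool_pos: [0.5631, -0.0615, 0.1512]
tcp_rot: [3.128, 0.273, 0.013]
wrist_force: [0.8, -0.5, -1.0]
width: 0.468
grip_force: 0.0
time: 18.17
tool_pos: [0.603, -0.3103, 0.1476]
tcp_rot: [3.126, 0.261, 0.004]
wrist_force: [0.6, 0.1, -0.4]
width: 0.469
grip_force: 0.0
t18.17 stop xy -130.1 -392.4 z 147.6 yaw-rel -0.2 w 0.468934036766201 F [ 0.6  0.1 -0.4] tilt [ 0.003 -0.004 -1.   ]
carton stop -48.09051226284735 -71.97408218354285 (94.83985137939453, 128.4039306640625) ang -0.004043388366699929
((606.5771484375, 88.11561584472656), (140.86483764648438, 477.3765869140625), 9.779073715209961)
((519.6985473632812, 202.65028381347656), (92.4066390991211, 127.6172103881836), 0.5974296927452087)
```

View pics/t6.png

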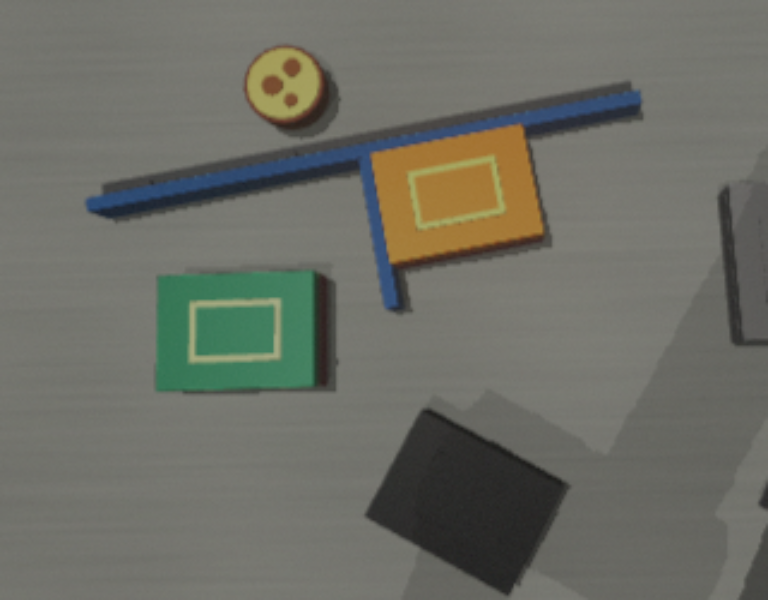

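The top crop shows the orange carton flush in the corner, centred at about (458,195). I measure it at (-48.1, -72.0) mm with 0.0 deg yaw, within measuring error of the target. The green carton and dish have not moved, and the arm is clear.

```bash
python3 -m crank '[[[0,0,0,0,0,0],[0,0,0,0,0,0],[0,0,0,0,0,0]]]' >/dev/null; python3 -c "
from workcell import *
print(finish_job())"
```

```text
the job is handed in; nothing more can be done
None
```

The orange carton sits square and flush in its corner, against both the rail and the divider; I let go of it, left the green carton and dish where they were, and handed the job in at about 18.5 s.

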